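Watch bench: call the apprentice and point out the watch and its dish

TASK

Press the red call button down to its stop to call the apprentice and let it come up again; then point out the job: hold the fingertips a few centimetres (about 3) above the middle of the black watch dial for about two seconds. After that point in the same way at the middle of the green parts dish, and finish there, still pointing at it. Do not touch or move the watches, the dishes or the oil bottle, and do not point at the gold or white watch or the blue dish: keep the fingertips well above those (10 cm or more) when passing over them.

Things in the scene. Friction and masses are not known exactly. Their poses are not given: they have to be found in the camera images.
- call (a joint): travel of the red push button, m: 0 when up, 0.006 fully down; spring return, fully down takes about 4 N. It is pressed straight down
- call_top (a point): centre of the top face of the red button (34 mm across), in a grey housing fixed to the bench; it sinks with the button
- black_watch: stainless wrist watch lying flat on the grey bench mat, dial up, bracelet opened out straight: BLACK dial with pale hands and markers; round case 41 mm across, 11 mm high, bracelet 20 mm wide and 5 mm high, 170 mm long over all. Loose, 130 g. Origin at the centre of its underside, x along the bracelet, z up
- black_watch_dial (a point): centre of the black dial, on its upper face, 12 mm above the underside of the watch
- gold_watch: stainless wrist watch lying flat on the grey bench mat, dial up, bracelet opened out straight: GOLD dial with dark hands (leave alone); round case 41 mm across, 11 mm high, bracelet 20 mm wide and 5 mm high, 170 mm long over all. Loose, 130 g. Origin at the centre of its underside, x along the bracelet, z up
- gold_watch_dial (a point): centre of the gold dial, on its upper face
- white_watch: stainless wrist watch lying flat on the grey bench mat, dial up, bracelet opened out straight: WHITE dial with dark hands (leave alone); round case 41 mm across, 11 mm high, bracelet 20 mm wide and 5 mm high, 170 mm long over all. Loose, 130 g. Origin at the centre of its underside, x along the bracelet, z up
- white_watch_dial (a point): centre of the white dial, on its upper face
- green_dish: GREEN plastic parts dish standing on the bench: round, open-topped, 90 mm across, 24 mm high, five compartments round a low hub. Loose, 120 g. Origin at the centre of its underside, z up
- green_dish_rim (a point): middle of the green dish's mouth, level with its rim, 24 mm above its underside; point at this
- blue_dish: BLUE plastic parts dish standing on the bench: round, open-topped, 90 mm across, 24 mm high, five compartments round a low hub. Loose, 120 g. Origin at the centre of its underside, z up (leave alone)
- blue_dish_rim (a point): middle of the blue dish's mouth, level with its rim
- oil_bottle: small amber oil dropper bottle with a yellow collar, 42 mm across, 92 mm high, standing upright on the bench (leave alone). Loose, 70 g. Origin at the centre of its underside
Mind the look-alikes: they are no part of the job. There is more than one size of the part that bears call; the job needs the middle-sized.

How it is judged:
On the way, in this order (a step that is already met when the one before it is completed fails the run):
1. the call button is pressed down (value of joint call above 0.005 m), for 0.05 s.
2. the button is up again and the fingertips are held just above the black dial (horizontal distance between the grasp point and black_watch_dial below 0.025 m and z of the grasp point in the frame of black_watch_dial between 0 and 0.08 m and value of joint call below 0.0015 m), for 1.7 s.
At the end, for the whole second after the job is handed in: the grasp point is within 30 mm sideways of the middle of the green dish and less than 80 mm above its rim, nothing is touched, the button is up, and all watches, dishes and the bottle are within 6 mm of where they started (horizontal distance between the grasp point and green_dish_rim below 0.03 m and z of the grasp point in the frame of green_dish_rim between 0 and 0.08 m and value of joint call below 0.0015 m and distance of each of black_watch, gold_watch, white_watch, green_dish, blue_dish, oil_bottle from where it was at the start of the episode below 0.006 m).
It fails at once if a watch is touched by the robot (contact force between any of the fingers, the arm and black_watch above 0.3 N or contact force between any of the fingers, the arm and gold_watch above 0.3 N or contact force between any of the fingers, the arm and white_watch above 0.3 N).
It fails at once if a dish or the oil bottle is touched by the robot (contact force between any of the fingers, the arm and green_dish above 0.3 N or contact force between any of the fingers, the arm and blue_dish above 0.3 N or contact force between any of the fingers, the arm and oil_bottle above 0.3 N).
It fails at once if a watch, a dish or the oil bottle is moved, lifted or tipped (distance of any of black_watch, gold_watch, white_watch, green_dish, blue_dish, oil_bottle from where it was at the start of the episode above 0.006 m).
It fails at once if the fingertips are brought down over the gold or the white watch ((horizontal distance between the grasp point and gold_watch_dial below 0.03 m and z of the grasp point in the frame of gold_watch_dial between 0 and 0.065 m) or (horizontal distance between the grasp point and white_watch_dial below 0.03 m and z of the grasp point in the frame of white_watch_dial between 0 and 0.065 m)).
It fails at once if the fingertips are brought down over the blue dish (horizontal distance between the grasp point and blue_dish_rim below 0.03 m and z of the grasp point in the frame of blue_dish_rim between 0 and 0.065 m).
It also fails if it takes over 48 s, if anything falls off the work surface, if the arm or the gripper's body presses on something with over 40 N, if the wrist force passes 120 N, or if a joint passes its speed limit or range.

ROBOT

A 6-joint arm with a two-finger parallel gripper is mounted at the origin on the work surface. World frame = base frame: x ahead of the robot, y to its left, z up, the work surface at z = 0. Lengths are in m, angles in rad, forces in N, time in s.
With the tool pointing down it reaches from about 0.35 to 0.775 m from the base axis. Payload 5.5 kg.
Tool frame: the origin (TCP) lies at the centre of the arm's flange, where the gripper is bolted on; the fingertips stand 173 mm ahead of it and the grasp point (between the pads) lies 155 mm ahead of it (ctrl.tcp_to_tips is the x of the fingertips in the tool frame, in m); x points along the fingers, y is the direction in which the jaws open and shut, and the axes are right-handed (so a half turn about x gives the same grasp; the last joint's range is limited). The gripper opens to 85 mm and grips with 20 to 120 N. Pads are 22 mm wide; open, the fingers measure 114 mm over their backs; the gripper's body (76 mm by 85 mm) begins 54 mm behind the grasp point. The pads swing forward as they close: fully open they stand 13 mm farther back than shut.
Start: joints at [-1.35, 0.313, 0.046, 1.304, 0, 1.431], TCP at [0.203, -0.538, 0.405] pointing down, gripper open.
Joint ranges: [-2.76, 2.76], [-0.86, 1.69], [-1.03, 1.26], [-2.2, 2.34], [-1.47, 1.5], [-3.14, 3.14]. Speed limits (rad/s): [2.57, 2.57, 3.14, 3.14, 3.14, 3.14].

INTERFACE

Orientations are given as a rotation vector (axis times angle).
In Python, from workcell import ctrl gives the robot as it stands.
- The arm moves only by the shell command python3 -m pendant 'ROWS'. ROWS is JSON, a list of rows, each an object with "twist": the turn, a rotation vector about the world's x, y, z in degrees, a list of three; "dp": the shift along the world's x, y, z in m, a list of three; "jaw": the finger opening in m, from 0 to 0.0854. A call has 1 to 8 rows; each row is the pose to reach, as a shift and turn from the pose commanded when the call began; what a row does not reach only later rows make up. A row lasts 1/10 s, in which the tool goes at most 50 mm and 8.59 degrees, less where a joint would pass 70% of its speed; a pose out of reach is approached as far as the arm can. A call with a gripper value outside its range is refused whole. The fingers move at their own pace and stop on an object; the grip force is fixed at half the most. Time passes only in rows, so rows that repeat a pose let the fingers close. It gives the time, the measured TCP pose, the force and the opening at its end, in the units of the state.
- ctrl.state(): the state, without advancing time (a new reading comes with each control period).
- ctrl.camera(name): name is "scene" or "top" or "wrist"; returns a dict with "pixels" (480x640x3 uint8, red, green, blue), "vfov" (degrees; the focal length in pixels is half the picture's height over the tangent of half this angle, whatever the lens; pixels are square), "cx", "cy" (the principal point, pixels), "origin" and "attitude" of the camera in the world. Camera axes: x right, y down, z forward; pixel columns grow to the right and rows downward; lengths in m; the calibration is good to about 2 mm. A picture is of the moment at which its call begins. There is no depth.
- ctrl.finish_job(): hands the job in, once; it reports no verdict.
The state is a dict: "t": time; "joint_positions": joint angles; "joint_vel": joint speeds; "tau": joint torques, N m; "position": TCP position; "tool_rot": TCP orientation; "wrist_force": force on the tool from outside, world axes, zero at the start; "torque": the same for the moment, N m; "width": finger opening in m.
Only numpy, scipy, OpenCV 4.12 (cv2) and the standard library are available. Lean on these libraries where they do the work, as an engineer would, in place of code of your own. Each camera call takes 0.05 s, during which the arm holds its last target.

## Working session

There is one attempt and no reset: what is moved stays moved. The work goes in short steps, Python scripts to look and compute and a shell command to move; the robot and the scene stay as the last step left them, time stands still between calls to the robot, and variables do not carry over. Pictures are saved under pics/ and viewed, and the job is handed in when it is done.

```bash
mkdir -p pics; ls
cat > h.py <<'E'
import numpy as np, cv2, pickle
from workcell import ctrl
def snap(n,f):
    c=ctrl.camera(n); cv2.imwrite(f'pics/{f}.png',c['pixels'][:,:,::-1]); pickle.dump(c,open(f'pics/{f}.pkl','wb')); return c
def load(f): return pickle.load(open(f'pics/{f}.pkl','rb'))
def R(c):
    a=np.array(c['attitude'],float)
    return a if a.shape==(3,3) else cv2.Rodrigues(a)[0]
def ray(c,u,v):
    f=240/np.tan(np.radians(c['vfov'])/2)
    d=R(c)@np.array([(u-c['cx'])/f,(v-c['cy'])/f,1]); return np.array(c['origin'],float),d/np.linalg.norm(d)
def onz(c,u,v,z):
    o,d=ray(c,u,v); return o+d*(z-o[2])/d[2]
def tri(rs):
    A=0;b=0
    for o,d in rs:
        P=np.eye(3)-np.outer(d,d);A=A+P;b=b+P@o
    p=np.linalg.solve(A,b); return p,[np.linalg.norm((np.eye(3)-np.outer(d,d))@(p-o)) for o,d in rs]
E
python3 - <<'E'
from h import *
for n in ['scene','top','wrist']:
    c=snap(n,n+'0'); print(n,{k:v for k,v in c.items() if k!='pixels'})
print(ctrl.state())
E
```

```text
pics
scene {'vfov': 53.60637448670305, 'cx': 307.98464975570374, 'cy': 242.08382075001705, 'origin': array([0.94605656, 0.31452864, 0.68053553]), 'attitude': array([-1.15384884, -2.3720822 ,  0.93849811])}
top {'vfov': 49.67397418634149, 'cx': 319.51475514872135, 'cy': 232.81826116498078, 'origin': array([ 0.33187695, -0.02236022,  1.02994825]), 'attitude': array([-2.18523099,  2.13894309, -0.17138051])}
wrist {'vfov': 64.65317022868092, 'cx': 316.88528482220795, 'cy': 234.4964813953802, 'origin': array([ 0.26606913, -0.51429337,  0.37411208]), 'attitude': array([ 2.39601429, -1.65531009, -0.22668753])}
{'t': 0.15, 'joint_positions': array([-1.34959693e+00,  3.13844626e-01,  4.52209228e-02,  1.30361351e+00,
        1.56402955e-05,  1.43121834e+00]), 'joint_vel': array([ 2.26812955e-04, -3.51448653e-03,  2.21010562e-03, -1.00673035e-04,
       -9.71825373e-05, -9.78457689e-05]), 'tau': array([ 2.27789656e-03, -4.81065059e+01,  2.98816091e+01,  1.39005910e-02,
       -1.01398273e-04, -7.14504296e-06]), 'position': array([ 0.20294743, -0.53783344,  0.40399625]), 'tool_rot': array([ 2.02532092,  0.37085078, -2.02540977]), 'wrist_force': array([-0.13809941,  0.55291901,  0.14302308]), 'torque': array([ 0.00658066, -0.00750784,  0.04418755]), 'width': 0.08524291284344622}
```

View pics/scene0.png

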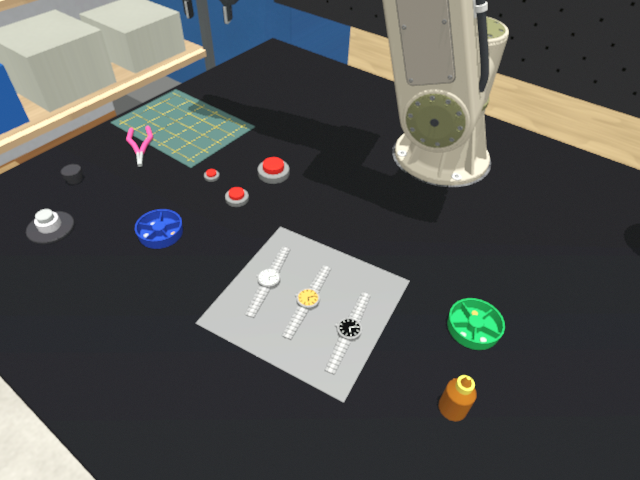

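View pics/top0.png

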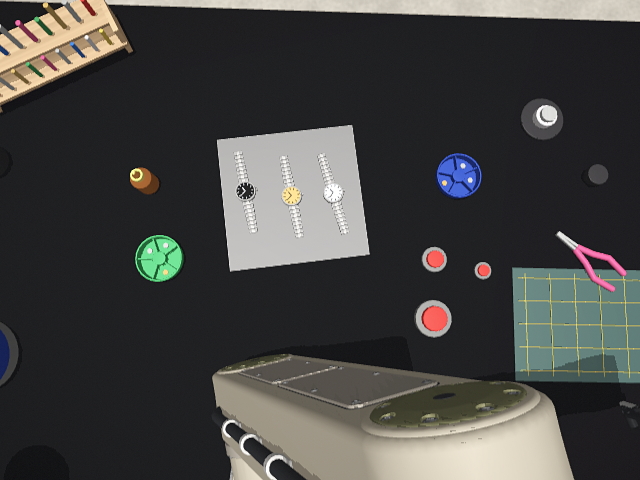

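View pics/wrist0.png

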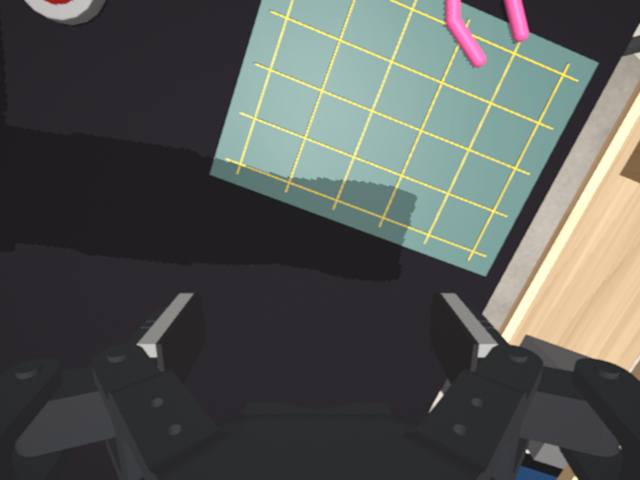

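The top view shows three red buttons: large at (433,319), middle at (434,259) and small at (483,271). The black dial is at (246,191), the green dish at (160,258) and the blue dish at (459,176). In the scene view the middle button is at (236,195), the black dial at (349,328) and the green dish at (476,323). Next I'll measure these.

```bash
cat > m.py <<'E'
from h import *
def blobs(c,name,box,lo,hi):
    im=cv2.cvtColor(c['pixels'],cv2.COLOR_RGB2HSV); m=cv2.inRange(im,lo,hi)
    if name=='red': m|=cv2.inRange(im,(170,120,120),(180,255,255))
    x0,y0,x1,y1=box; k=np.zeros_like(m);k[y0:y1,x0:x1]=m[y0:y1,x0:x1]
    cs,_=cv2.findContours(k,cv2.RETR_EXTERNAL,cv2.CHAIN_APPROX_NONE)
    q=max(cs,key=cv2.contourArea)
    return cv2.fitEllipse(cv2.convexHull(q))
T=load('top0');S=load('scene0')
red=('red',(0,120,120),(8,255,255)); green=('g',(55,80,50),(85,255,255)); blue=('b',(105,100,40),(130,255,255))
blk=('k',(0,0,0),(180,255,70)); gold=('y',(12,90,90),(32,255,255))
L=[('mid',red,(415,245,450,275),(222,183,250,204)),('big',red,(410,295,460,340),(255,155,292,182)),('small',red,(473,262,495,280),(203,168,220,182)),
('green',green,(130,230,190,290),(440,290,510,355)),('blue',blue,(430,148,490,205),(130,205,190,250)),
('black',blk,(232,178,260,206),(334,314,364,342)),('gold',gold,(275,180,310,210),(292,285,324,312))]
for n,(nm,lo,hi),bt,bs in L:
    et=blobs(T,nm,bt,lo,hi);es=blobs(S,nm,bs,lo,hi)
    p,e=tri([ray(T,*et[0]),ray(S,*es[0])])
    f=240/np.tan(np.radians(T['vfov'])/2)
    print(n,np.round(et[0],1),np.round(es[0],1),'p',p.round(4),'err',np.round(e,4),'dia',round(max(et[1])/f*(T['origin'][2]-p[2]),4))
print('white',onz(T,333,193,.012),onz(S,269,278,.012)); print('bottle',onz(T,137,174,.09),onz(S,465,385,.09))
E
python3 m.py
```

```text
mid [434.8 258.7] [235.9 192.7] p [ 0.4231 -0.2717  0.0197] err [0.0003 0.0003] dia 0.0334
big [434.2 318.3] [272.8 164.8] p [ 0.3076 -0.2675  0.0271] err [0.0004 0.0004] dia 0.0496
small [483.4 270. ] [210.8 172. ] p [ 0.4032 -0.3688  0.0151] err [0.0005 0.0005] dia 0.0224
green [158.6 258. ] [475.2 323.3] p [0.4129 0.2681 0.0158] err [0.0005 0.0005] dia 0.0956
blue [458.  175.7] [158.8 228.1] p [ 0.5923 -0.3213  0.0142] err [0.0011 0.0011] dia 0.0915
black [245.  190.5] [349.1 327.4] p [0.5509 0.1062 0.0155] err [0.0011 0.0011] dia 0.0325
gold [290.9 195.1] [307.7 297. ] p [0.544  0.0145 0.0155] err [0.0009 0.0009] dia 0.0321
white [ 0.55154704 -0.07015101  0.012     ] [ 0.5511124  -0.06742351  0.012     ]
bottle [0.56135655 0.29537521 0.09      ] [0.57344769 0.30419734 0.09      ]
```

```bash
python3 -m pendant '[{"twist":[0,0,0],"dp":[0.11,0.133,-0.02],"jaw":0},{"twist":[0,0,0],"dp":[0.11,0.133,-0.04],"jaw":0},{"twist":[0,0,0],"dp":[0.11,0.133,-0.04],"jaw":0},{"twist":[0,0,0],"dp":[0.11,0.133,-0.04],"jaw":0},{"twist":[0,0,0],"dp":[0.15,0.182,-0.06],"jaw":0},{"twist":[0,0,0],"dp":[0.18,0.22,-0.08],"jaw":0},{"twist":[0,0,0],"dp":[0.18,0.22,-0.1],"jaw":0},{"twist":[0,0,0],"dp":[0.18,0.22,-0.1],"jaw":0}]'
python3 - <<'E'
from h import *
c=snap('wrist','w1'); print(c['origin'],ctrl.state()['t'],ctrl.state()['position'])
s=ctrl.state(); Rt=cv2.Rodrigues(np.array(s['tool_rot']))[0]; print(Rt.round(3))
E
```

```text
t: 0.95
position: [0.3831, -0.3147, 0.3015]
tool_rot: [2.021, 0.38, -2.028]
wrist_force: [-0.9, -0.3, -0.7]
width: -0.0001
[ 0.44598359 -0.2907924   0.2715723 ] 1.0 [ 0.38292393 -0.31638286  0.30325136]
[[-0.003  0.356 -0.935]
 [ 0.003 -0.935 -0.356]
 [-1.    -0.004  0.002]]
```

View pics/w1.png

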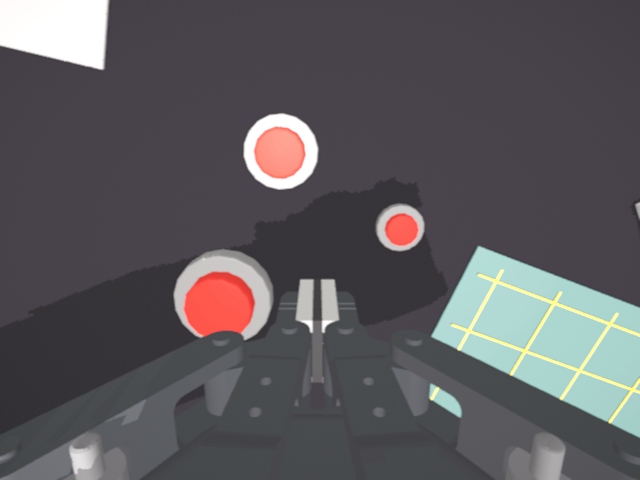

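The middle button is at (280,152), clear of its neighbours: the large one at (220,303) and the small one at (401,229). The closed fingertips are at about (318,285).

Run:
```python
from h import *
import io,contextlib
with contextlib.redirect_stdout(io.StringIO()):
    from m import blobs,red,T,S
c=load('w1'); e=blobs(c,'red',(240,110,325,195),red[1],red[2]); print(e)
et=blobs(T,'red',(415,245,450,275),red[1],red[2]);es=blobs(S,'red',(222,183,250,204),red[1],red[2])
print(tri([ray(c,*e[0]),ray(T,*et[0])]),tri([ray(c,*e[0]),ray(T,*et[0]),ray(S,*es[0])]),onz(c,*e[0],.02))
f=240/np.tan(np.radians(c['vfov'])/2); print(max(e[1])/f*(c['origin'][2]-.02))
s=ctrl.state();print(s['t'],s['position'],s['wrist_force'])
```

```text
((279.4082946777344, 152.00436401367188), (49.284053802490234, 50.7738037109375), 169.568359375)
(array([ 0.42321226, -0.27175741,  0.02079788]), [np.float64(4.16042943665382e-05), np.float64(4.1604294366456907e-05)]) (array([ 0.42312404, -0.27171242,  0.01971887]), [np.float64(4.889238595982447e-05), np.float64(0.0003549025898706053), np.float64(0.00031768167017897806)]) [ 0.4231033  -0.27171715  0.02      ]
0.03368013269640306
1.0 [ 0.38292393 -0.31638286  0.30325136] [ 0.50768376 -0.03311098  0.06170647]
```

```bash
python3 -m pendant '[{"twist":[0,0,0],"dp":[0.03,0.035,-0.01],"jaw":0},{"twist":[0,0,0],"dp":[0.04,0.046,-0.05],"jaw":0},{"twist":[0,0,0],"dp":[0.04,0.046,-0.09],"jaw":0},{"twist":[0,0,0],"dp":[0.04,0.046,-0.1],"jaw":0},{"twist":[0,0,0],"dp":[0.04,0.046,-0.1],"jaw":0},{"twist":[0,0,0],"dp":[0.04,0.046,-0.1],"jaw":0}]'
python3 - <<'E'
from h import *
s=ctrl.state();print(s['t'],s['position'],s['position'][2]-ctrl.tcp_to_tips,s['wrist_force'])
E
```

```text
t: 1.6
position: [0.4233, -0.2736, 0.2064]
tool_rot: [2.026, 0.366, -2.024]
wrist_force: [0.0, -0.4, 1.3]
width: 0.0001
1.6 [ 0.42329307 -0.27355691  0.20642373] 0.03302372627516437 [ 0.03452901 -0.37027477  1.3290362 ]
```

```bash
python3 -m pendant '[{"twist":[0,0,0],"dp":[0,0.001,-0.008],"jaw":0},{"twist":[0,0,0],"dp":[0,0.001,-0.013],"jaw":0},{"twist":[0,0,0],"dp":[0,0.001,-0.016],"jaw":0},{"twist":[0,0,0],"dp":[0,0.001,-0.017],"jaw":0},{"twist":[0,0,0],"dp":[0,0.001,-0.017],"jaw":0}]'
```

```text
t: 2.1
position: [0.4236, -0.2718, 0.1893]
tool_rot: [2.025, 0.366, -2.022]
wrist_force: [-1.3, -1.5, 10.0]
width: -0.0003
```

```bash
python3 -m pendant '[{"twist":[0,0,0],"dp":[0,0,-0.001],"jaw":0},{"twist":[0,0,0],"dp":[0,0,-0.002],"jaw":0},{"twist":[0,0,0],"dp":[0,0,-0.002],"jaw":0}]'
python3 - <<'E'
from h import *
c=snap('scene','s2'); cv2.imwrite('pics/s2c.png',cv2.resize(c['pixels'][120:260,160:340,::-1],None,fx=4,fy=4))
s=ctrl.state();print(s['position'],s['wrist_force'])
E
```

```text
t: 2.4
position: [0.4236, -0.2718, 0.189]
tool_rot: [2.025, 0.365, -2.021]
wrist_force: [-6.5, 1.3, 25.3]
width: 0.0001
[ 0.42360978 -0.27179063  0.18903295] [-5.34167179  1.71188546 25.04974587]
```

View pics/s2c.png

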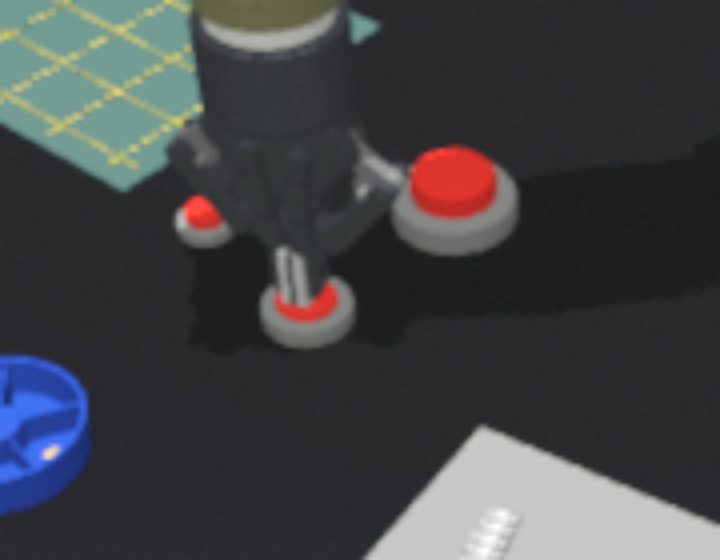

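The press reached its stop: the wrist force rose from 10 to 25 N without further travel, and the picture shows the button sunk. Next I'll rise and go over high.

```bash
python3 -m pendant '[{"twist":[0,0,0],"dp":[0,0,0.05],"jaw":0},{"twist":[0,0,0],"dp":[0,0,0.1],"jaw":0},{"twist":[0,0,0],"dp":[0,0.01,0.15],"jaw":0},{"twist":[0,0,0],"dp":[0.016,0.05,0.17],"jaw":0},{"twist":[0,0,0],"dp":[0.031,0.093,0.17],"jaw":0},{"twist":[0,0,0],"dp":[0.046,0.138,0.17],"jaw":0},{"twist":[0,0,0],"dp":[0.06,0.18,0.17],"jaw":0},{"twist":[0,0,0],"dp":[0.06,0.18,0.17],"jaw":0}]'
python3 -m pendant '[{"twist":[0,0,0],"dp":[0.008,0.045,0],"jaw":0},{"twist":[0,0,0],"dp":[0.016,0.09,0],"jaw":0},{"twist":[0,0,0],"dp":[0.024,0.13,0],"jaw":0},{"twist":[0,0,0],"dp":[0.032,0.165,0],"jaw":0},{"twist":[0,0,0],"dp":[0.038,0.177,0],"jaw":0},{"twist":[0,0,0],"dp":[0.038,0.177,0],"jaw":0}]'
python3 - <<'E'
from h import *
c=snap('wrist','w3'); snap('scene','s3'); print(ctrl.state()['t'],ctrl.state()['position'],ctrl.state()['wrist_force'])
E
```

```text
t: 3.25
position: [0.4835, -0.0866, 0.3558]
tool_rot: [2.022, 0.377, -2.021]
wrist_force: [0.0, 0.3, 0.6]
width: 0.0002
t: 3.85
position: [0.5214, 0.0868, 0.3554]
tool_rot: [2.023, 0.371, -2.023]
wrist_force: [0.3, 0.4, 0.0]
width: -0.0003
3.95 [0.52089412 0.08516464 0.35542634] [ 0.03963895  0.62206528 -0.44716828]
```

View pics/w3.png

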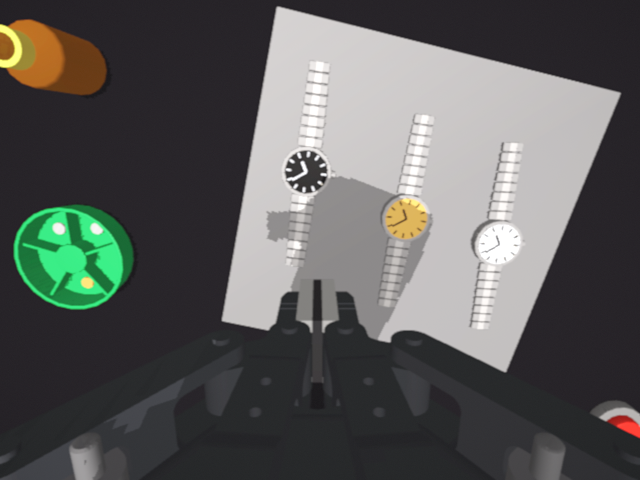

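View pics/s3.png

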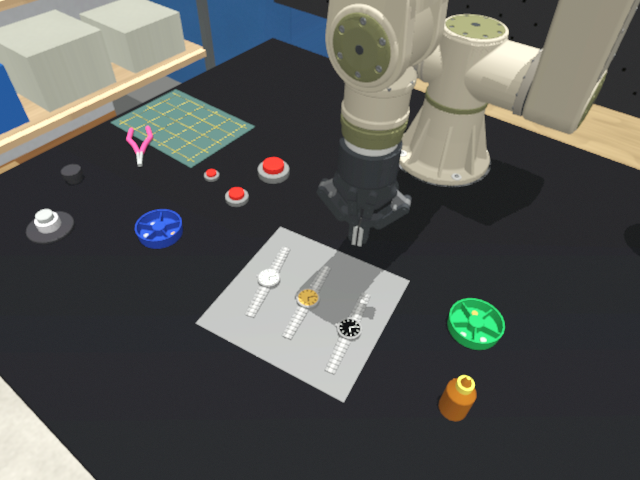

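The wrist view shows the black dial centre at (306,171), with the gold and white dials to its right and the green dish centre at (72,257). In the scene view the button is up again at (236,195) and nothing has moved.

Run:
```python
from h import *
import io,contextlib
with contextlib.redirect_stdout(io.StringIO()):
    from m import blobs,blk,green,T,S
c=load('w3'); e=blobs(c,'k',(284,149,328,193),blk[1],blk[2]); g=blobs(c,'g',(5,195,140,315),green[1],green[2])
print(e,g[0]); et=blobs(T,'k',(232,178,260,206),*blk[1:]);es=blobs(S,'k',(334,314,364,342),*blk[1:])
print('black',tri([ray(c,*e[0]),ray(T,*et[0])]),tri([ray(c,*e[0]),ray(S,*es[0])]),onz(c,*e[0],.013),onz(T,*et[0],.013),onz(S,*es[0],.013))
gt=blobs(T,'g',(130,230,190,290),*green[1:]);gs=blobs(S,'g',(440,290,510,355),*green[1:])
print('green',tri([ray(c,*g[0]),ray(T,*gt[0]),ray(S,*gs[0])]))
# hub pixels
for cc,u,v in((c,72,257),(T,161,259),(S,477,321)): print(onz(cc,u,v,.012))
print('bottle',tri([ray(T,136,174),ray(S,465,383),ray(c,4,46)]))
s=ctrl.state();print(s['position'])
```

```text
((305.9716796875, 171.42872619628906), (39.43503189086914, 40.58308792114258), 142.09747314453125) (72.90958404541016, 255.47760009765625)
black (array([0.55105689, 0.10612042, 0.01549842]), [np.float64(0.0009620460947746963), np.float64(0.0009620460947747133)]) (array([0.5506115 , 0.10715953, 0.01572702]), [np.float64(0.0001773722126298795), np.float64(0.00017737221262984938)]) [0.55040853 0.10697873 0.013     ] [0.55196374 0.10554444 0.013     ] [0.54889075 0.10645755 0.013     ]
green (array([0.41301911, 0.26824591, 0.01667508]), [np.float64(0.0007436582762655636), np.float64(0.0009070331262766297), np.float64(0.00041182057226016446)])
[0.40825679 0.2718889  0.012     ]
[0.41166364 0.26393413 0.012     ]
[0.40338427 0.26868195 0.012     ]
bottle (array([0.56346166, 0.30189071, 0.07800934]), [np.float64(0.0009875139973293606), np.float64(0.0008705854855864356), np.float64(0.0005911184844650118)])
[0.52089412 0.08516464 0.35542634]
```

```bash
python3 -m pendant '[{"twist":[0,0,0],"dp":[0.03,0.021,-0.03],"jaw":0},{"twist":[0,0,0],"dp":[0.03,0.021,-0.07],"jaw":0},{"twist":[0,0,0],"dp":[0.03,0.021,-0.11],"jaw":0},{"twist":[0,0,0],"dp":[0.03,0.021,-0.13],"jaw":0},{"twist":[0,0,0],"dp":[0.03,0.021,-0.138],"jaw":0},{"twist":[0,0,0],"dp":[0.03,0.021,-0.138],"jaw":0},{"twist":[0,0,0],"dp":[0.03,0.021,-0.138],"jaw":0},{"twist":[0,0,0],"dp":[0.03,0.021,-0.138],"jaw":0}]'
python3 - <<'E'
from h import *
c=snap('scene','s4');cv2.imwrite('pics/s4c.png',cv2.resize(c['pixels'][150:400,200:520,::-1],None,fx=2.4,fy=2.4)); print(ctrl.state()['position'],ctrl.state()['wrist_force'])
E
```

```text
t: 4.75
position: [0.5519, 0.1066, 0.2195]
tool_rot: [2.028, 0.368, -2.022]
wrist_force: [-0.5, 0.4, -0.4]
width: -0.0003
[0.55178466 0.10675575 0.21941295] [-0.30561258  0.21212508 -0.18705344]
```

View pics/s4c.png

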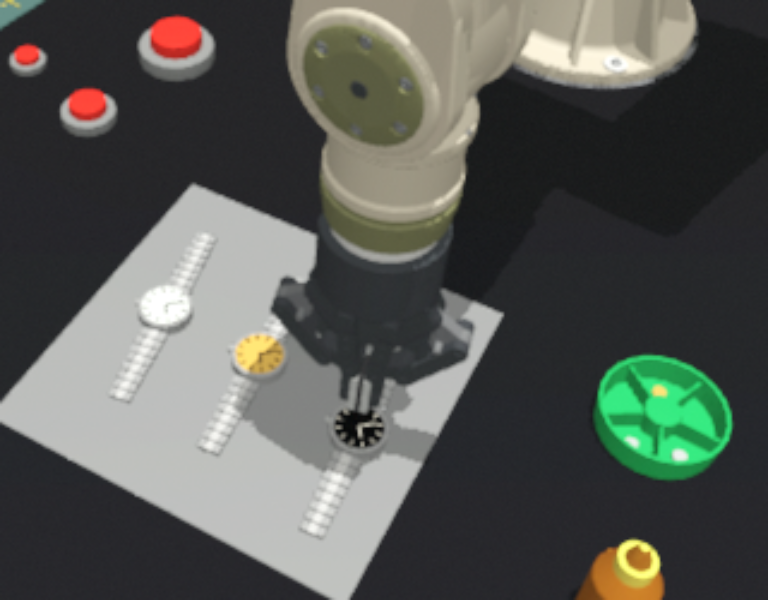

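```bash
for i in 1; do python3 -m pendant '[{"twist":[0,0,0],"dp":[0,0,0],"jaw":0},{"twist":[0,0,0],"dp":[0,0,0],"jaw":0},{"twist":[0,0,0],"dp":[0,0,0],"jaw":0},{"twist":[0,0,0],"dp":[0,0,0],"jaw":0},{"twist":[0,0,0],"dp":[0,0,0],"jaw":0},{"twist":[0,0,0],"dp":[0,0,0],"jaw":0},{"twist":[0,0,0],"dp":[0,0,0],"jaw":0},{"twist":[0,0,0],"dp":[0,0,0],"jaw":0}]'; done
```

```text
t: 5.6
position: [0.551, 0.107, 0.2177]
tool_rot: [2.025, 0.369, -2.025]
wrist_force: [-0.7, 0.6, -0.2]
width: -0.0001
```

The crop shows the closed fingertips hovering just above the black dial (about (360,405), dial at (358,428)). Nothing is touched and the middle button at (88,103) is up. I'll hold for another 1.6 s.

```bash
python3 -m pendant '[{"twist":[0,0,0],"dp":[0,0,0],"jaw":0},{"twist":[0,0,0],"dp":[0,0,0],"jaw":0},{"twist":[0,0,0],"dp":[0,0,0],"jaw":0},{"twist":[0,0,0],"dp":[0,0,0],"jaw":0},{"twist":[0,0,0],"dp":[0,0,0],"jaw":0},{"twist":[0,0,0],"dp":[0,0,0],"jaw":0},{"twist":[0,0,0],"dp":[0,0,0],"jaw":0},{"twist":[0,0,0],"dp":[0,0,0],"jaw":0}]'; python3 -m pendant '[{"twist":[0,0,0],"dp":[0,0,0],"jaw":0},{"twist":[0,0,0],"dp":[0,0,0],"jaw":0},{"twist":[0,0,0],"dp":[0,0,0],"jaw":0},{"twist":[0,0,0],"dp":[0,0,0],"jaw":0},{"twist":[0,0,0],"dp":[0,0,0],"jaw":0},{"twist":[0,0,0],"dp":[0,0,0],"jaw":0},{"twist":[0,0,0],"dp":[0,0,0],"jaw":0},{"twist":[0,0,0],"dp":[0,0,0],"jaw":0}]'
```

```text
t: 6.4
position: [0.551, 0.107, 0.2177]
tool_rot: [2.025, 0.369, -2.025]
wrist_force: [0.9, 0.3, 0.5]
width: -0.0
t: 7.2
position: [0.551, 0.107, 0.2177]
tool_rot: [2.025, 0.369, -2.025]
wrist_force: [0.3, -0.0, -0.7]
width: 0.0
```

```bash
python3 -m pendant '[{"twist":[0,0,0],"dp":[0,0,0.045],"jaw":0},{"twist":[0,0,0],"dp":[-0.01,0.012,0.09],"jaw":0},{"twist":[0,0,0],"dp":[-0.037,0.043,0.1],"jaw":0},{"twist":[0,0,0],"dp":[-0.066,0.077,0.1],"jaw":0},{"twist":[0,0,0],"dp":[-0.096,0.111,0.1],"jaw":0},{"twist":[0,0,0],"dp":[-0.122,0.141,0.1],"jaw":0},{"twist":[0,0,0],"dp":[-0.139,0.161,0.1],"jaw":0},{"twist":[0,0,0],"dp":[-0.139,0.161,0.1],"jaw":0}]'
python3 -m pendant '[{"twist":[0,0,0],"dp":[0,0,-0.03],"jaw":0},{"twist":[0,0,0],"dp":[0,0,-0.06],"jaw":0},{"twist":[0,0,0],"dp":[0,0,-0.08],"jaw":0},{"twist":[0,0,0],"dp":[0,0,-0.088],"jaw":0},{"twist":[0,0,0],"dp":[0,0,-0.088],"jaw":0},{"twist":[0,0,0],"dp":[0,0,-0.088],"jaw":0},{"twist":[0,0,0],"dp":[0,0,-0.088],"jaw":0},{"twist":[0,0,0],"dp":[0,0,-0.088],"jaw":0}]'
python3 - <<'E'
from h import *
c=snap('scene','s5'); snap('wrist','w5'); snap('top','t5'); print(ctrl.state()['position'],ctrl.state()['wrist_force'])
E
```

```text
t: 8.0
position: [0.4162, 0.2544, 0.3178]
tool_rot: [2.014, 0.4, -2.019]
wrist_force: [0.4, -1.2, 1.1]
width: -0.0001
t: 8.8
position: [0.4183, 0.2537, 0.2308]
tool_rot: [2.018, 0.398, -2.018]
wrist_force: [-0.6, -0.2, 0.6]
width: -0.0
[0.4179391  0.25371802 0.23030678] [-0.02776633 -1.28915129  1.1525416 ]
```

View pics/s5.png

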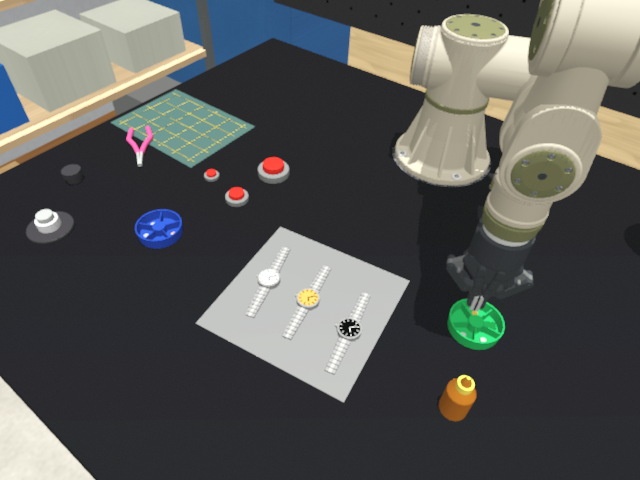

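View pics/w5.png

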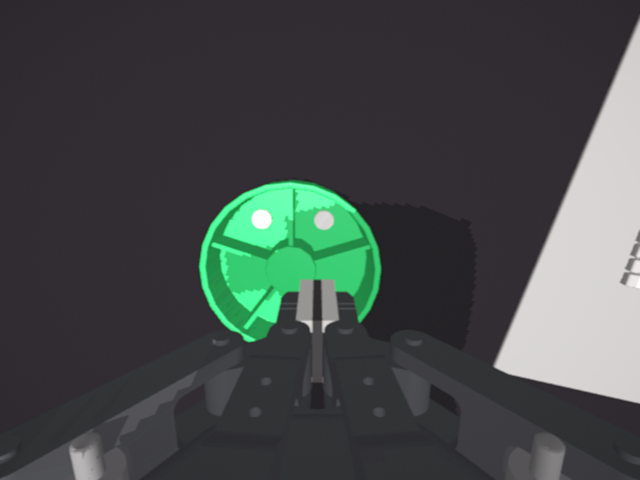

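The fingertips hover inside the dish's outline but about 15 mm off its centre, because the sideways move was speed-limited. In the wrist view the rim spans columns 200 to 381 with its top at row 181, so the centre is about (290,271). I'll check the offset and correct it.

Run:
```python
from h import *
c=load('w5'); p=onz(c,290.5,271,.024); s=ctrl.state(); Rt=cv2.Rodrigues(np.array(s['tool_rot']))[0]
g=s['position']+Rt[:,0]*.155; print(p,g,p-g)
```

```text
[0.41255601 0.26762593 0.024     ] [0.41748069 0.25532201 0.07531575] [-0.00492468  0.01230392 -0.05131575]
```

```bash
python3 -m pendant '[{"twist":[0,0,0],"dp":[-0.003,0.007,0],"jaw":0},{"twist":[0,0,0],"dp":[-0.005,0.013,0],"jaw":0},{"twist":[0,0,0],"dp":[-0.005,0.013,0],"jaw":0},{"twist":[0,0,0],"dp":[-0.005,0.013,0],"jaw":0},{"twist":[0,0,0],"dp":[-0.005,0.013,0],"jaw":0},{"twist":[0,0,0],"dp":[-0.005,0.013,0],"jaw":0},{"twist":[0,0,0],"dp":[-0.005,0.013,0],"jaw":0},{"twist":[0,0,0],"dp":[-0.005,0.013,0],"jaw":0}]'
python3 -m pendant '[{"twist":[0,0,0],"dp":[0,0,0],"jaw":0},{"twist":[0,0,0],"dp":[0,0,0],"jaw":0},{"twist":[0,0,0],"dp":[0,0,0],"jaw":0},{"twist":[0,0,0],"dp":[0,0,0],"jaw":0},{"twist":[0,0,0],"dp":[0,0,0],"jaw":0},{"twist":[0,0,0],"dp":[0,0,0],"jaw":0},{"twist":[0,0,0],"dp":[0,0,0],"jaw":0},{"twist":[0,0,0],"dp":[0,0,0],"jaw":0}]'
python3 - <<'E'
from h import *
s=ctrl.state(); Rt=cv2.Rodrigues(np.array(s['tool_rot']))[0]; print(s['position']+Rt[:,0]*.155,s['joint_vel'].round(4))
c=snap('scene','s6'); a=load('scene0')['pixels'].astype(int); d=np.abs(c['pixels'].astype(int)-a).max(2)>60
for n,(x0,y0,x1,y1) in dict(watches=(200,230,410,385),blue=(130,205,190,250),bottle=(435,370,485,425),greenlow=(440,330,510,355),buttons=(200,150,295,210)).items(): print(n,d[y0:y1,x0:x1].sum())
E
```

```text
t: 9.75
position: [0.4159, 0.2588, 0.2297]
tool_rot: [2.011, 0.414, -2.018]
wrist_force: [-0.1, -0.6, -0.3]
width: -0.0002
t: 10.55
position: [0.4159, 0.2589, 0.2297]
tool_rot: [2.011, 0.414, -2.018]
wrist_force: [1.1, 0.4, -0.7]
width: -0.0001
[0.41493337 0.26122177 0.0747217 ] [-0.0014 -0.0001 -0.0006 -0.0008  0.0003  0.0002]
watches 0
blue 0
bottle 0
greenlow 66
buttons 0
```

View pics/s6.png

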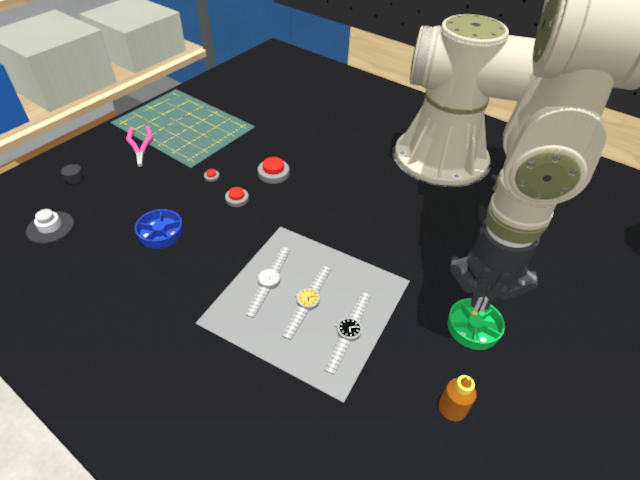

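Run:
```python
from h import *
s=ctrl.state(); print(s['joint_positions'].round(4),s['t']); print(cv2.Rodrigues(np.array(s['tool_rot']))[0].round(3))
```

```text
[ 0.3883  0.2791 -0.4597  0.8322  0.0166  3.1406] 10.6
[[-0.006  0.379 -0.925]
 [ 0.015 -0.925 -0.38 ]
 [-1.    -0.017  0.   ]]
```

Joint 6 sits at its range end (3.14), which is what held the arm back. Yawing the tool by +20° about z will bring it off the limit.

```bash
python3 -m pendant '[{"twist":[0,0,4],"dp":[0,0,0],"jaw":0},{"twist":[0,0,8],"dp":[0,0,0],"jaw":0},{"twist":[0,0,12],"dp":[0,0,0],"jaw":0},{"twist":[0,0,16],"dp":[0,0,0],"jaw":0},{"twist":[0,0,20],"dp":[0,0,0],"jaw":0},{"twist":[0,0,20],"dp":[0,0,0],"jaw":0},{"twist":[0,0,20],"dp":[0,0,0],"jaw":0}]'
python3 - <<'E'
from h import *
s=ctrl.state(); Rt=cv2.Rodrigues(np.array(s['tool_rot']))[0]; print(s['position']+Rt[:,0]*.155,s['joint_positions'].round(4),Rt[:,0].round(3))
E
```

```text
t: 11.3
position: [0.4159, 0.2589, 0.2297]
tool_rot: [1.791, 0.708, -1.803]
wrist_force: [-0.6, 0.4, -0.0]
width: 0.0
[0.41417564 0.26074818 0.0747    ] [ 0.3886  0.2817 -0.4561  0.8388  0.0155  2.7934] [-0.011  0.012 -1.   ]
```

```bash
python3 -m pendant '[{"twist":[0,0,0],"dp":[-0.002,0.007,0],"jaw":0},{"twist":[0,0,0],"dp":[-0.002,0.007,0],"jaw":0},{"twist":[0,0,0],"dp":[-0.002,0.007,0],"jaw":0},{"twist":[0,0,0],"dp":[-0.002,0.007,0],"jaw":0},{"twist":[0,0,0],"dp":[-0.002,0.007,0],"jaw":0},{"twist":[0,0,0],"dp":[-0.002,0.007,0],"jaw":0},{"twist":[0,0,0],"dp":[-0.002,0.007,0],"jaw":0},{"twist":[0,0,0],"dp":[-0.002,0.007,0],"jaw":0}]'
python3 - <<'E'
from h import *
s=ctrl.state(); Rt=cv2.Rodrigues(np.array(s['tool_rot']))[0]; print(s['position']+Rt[:,0]*.155,s['joint_positions'].round(4),s['wrist_force'])
c=snap('scene','s7'); a=load('scene0')['pixels'].astype(int); d=np.abs(c['pixels'].astype(int)-a).max(2)>60
cv2.imwrite('pics/s7c.png',cv2.resize(c['pixels'][200:420,400:580,::-1],None,fx=2.6,fy=2.6))
for n,(x0,y0,x1,y1) in dict(watches=(200,230,410,385),blue=(130,205,190,250),bottle=(435,370,485,425),buttons=(200,150,295,210)).items(): print(n,d[y0:y1,x0:x1].sum())
E
```

```text
t: 12.1
position: [0.4139, 0.2658, 0.2297]
tool_rot: [1.79, 0.71, -1.802]
wrist_force: [-0.6, 0.4, -0.6]
width: -0.0001
[0.41220532 0.26769561 0.07474154] [ 0.4034  0.285  -0.4513  0.8401  0.0156  2.8067] [-0.58642545  0.35452655 -0.58580114]
watches 0
blue 0
bottle 0
buttons 0
```

View pics/s7c.png

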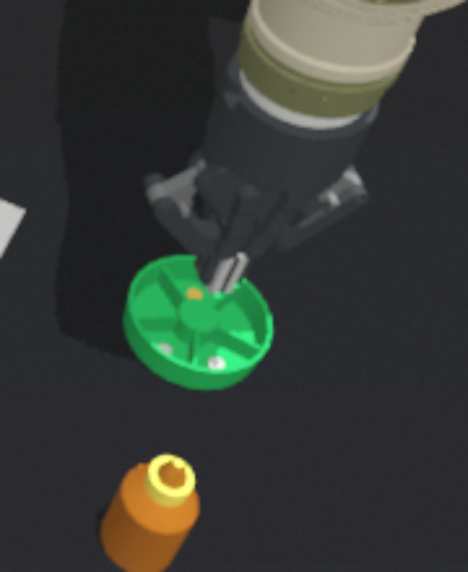

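The crop shows the fingertips above the dish at (222,290), which is full-picture pixel (485,311). The dish and the bottle are where they were. One last ray check, then I'll hand in.

Run:
```python
from h import *
print(onz(load('s7'),485.4,311.5,.057))
ctrl.finish_job(); print(ctrl.state()['t'])
```

```text
[0.41435636 0.27479476 0.057     ]
the job is handed in; nothing more can be done
the job is handed in; nothing more can be done
```

I pressed the middle-sized red button, pointed at the black dial, then at the green dish, and handed the job in at about 12 s. No verdict was reported.

- **Button:** I pressed it to its stop; the wrist force rose to 25 N with no further travel. It is up again in the later pictures.
- **Black dial:** I held the fingertips about 3 cm above the middle for more than 2 s.
- **Green dish:** the arm finished still pointing at it, with the grasp point under 1 mm from the measured centre and about 5 cm above the rim.

**Checks:**
- The final picture shows no change at the watches, blue dish, bottle or buttons compared with the start. The green dish was partly hidden by the gripper, so I judged that one by eye.
- A rough ray to the fingertips from the scene camera disagreed with the joint reading by about 7 mm. That is within the 30 mm limit.

**What went wrong:** on the way to the dish, joint 6 ran up to the end of its range (3.1406 against 3.14), which left the pose 15 mm short. I turned the tool 20° to free it and corrected the position. I can't tell whether the run counts that as passing the joint's range.

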